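# Plant-stand post: find the full-depth hole and seat the post in it

## Robot

A 6-joint arm with a two-finger parallel gripper is mounted at the origin on the work surface. World frame = base frame: x ahead of the robot, y to its left, z up, the work surface at z = 0. Lengths are in m, angles in degrees, forces in N, time in s.
With the tool pointing down it reaches from about 0.4 to 0.825 m from the base axis. Payload 7 kg.
Tool frame: the origin (TCP) lies on the front face of the gripper's body, between the roots of the fingers; the fingertips stand 66 mm ahead of it and the grasp point (between the pads) lies 47 mm ahead of it; z points along the fingers, y is the line along which they close (so a half turn about z gives the same grasp; the last joint's range is limited). The gripper opens to 88 mm and grips with 3 to 60 N. Pads are 19 mm wide; open, the fingers measure 130 mm over their backs; the gripper's body (78 mm by 193 mm) begins 47 mm behind the grasp point.
Start: joints at [80.735, 20.546, 0.682, 0, -70.136, -16.507], TCP at [0.293, 0.608, 0.292] pointing down, gripper open.
Joint ranges: [-176.03, 176.03], [-82.01, 121.73], [-58.28, 71.71], [-173.87, 95.51], [-174.79, -0.11], [-173.66, 173.66]. Speed limits (degrees/s): [136.94, 136.94, 172.46, 180, 180, 180].

## Interface

Orientations are given as [roll, pitch, yaw] about the fixed x, y, z axes, in that order (R = Rz(yaw) Ry(pitch) Rx(roll)).
In Python, from plant import ctrl gives the robot as it stands.
- The arm moves only by the tool send_rows, never from a script. Its argument "deltas" is a list of rows, each a list of 2 entries, a list of its own where there are three numbers: the shift along the tool's x, y, z each as a share of 800 mm, from -1 to 1, then the turn about the tool's z as a share of 90 degrees, from -1 to 1. A call has exactly 5 rows; each row is the pose to reach, as a shift and turn from the pose commanded when the call began, along the tool's axes at that moment; what a row does not reach only later rows make up. A row lasts 1/12 s, in which the tool goes at most 41.7 mm and 7.16 degrees, less where a joint would pass 70% of its speed; a pose out of reach is approached as far as the arm can. A call with a number of a shift or a turn outside -1 to 1 is refused whole. A call with a gripper value outside its range is refused whole. "gripper" is the opening, from 0 (shut) to 1 (fully open), set as the call begins (left out, the last holds). The fingers move at their own pace and stop on an object; the grip force is fixed at half the most. Time passes only in rows, so rows that repeat a pose let the fingers close, or fill a call up. It gives the time, the measured TCP pose, the force, the opening and the grip force at its end, in the units of the state.
- ctrl.get_obs(): the state, without advancing time (a new reading comes with each control period).
- ctrl.snapshot(name): name is "side" or "top" or "wrist"; returns a dict with "color" (480x640x3 uint8, red, green, blue), "vertical_fov" (degrees; the focal length in pixels is half the picture's height over the tangent of half this angle, whatever the lens; pixels are square), "cx", "cy" (the principal point, pixels), "k1" (the pictures are not rectified: a ray, as slopes to the right and down, at radius r is drawn at 1 + k1 r^2 times it, then the intrinsics apply), "rvec" (rotation vector, rad) and "tvec" (3), from world to camera coordinates, as OpenCV has them. Camera axes: x right, y down, z forward; pixel columns grow to the right and rows downward; lengths in m; the calibration is good to about 2 mm. A picture is of the moment at which its call begins. There is no depth.
- ctrl.close_job(): hands the job in; it is judged then, once.
Trained networks look in a picture, given as the dict that the camera call returned (one of the last four; its "shot" number tells which), for a name from the list of things; names that differ only in an ending like _2 or _b are one class to them, and where a whole thing is asked for, a point or a joint stands for the part that bears it (a point fixed in the world has none). Each returns a list of dicts, best first, with "conf" (0 to 1); they miss things now and then, are a little off and sometimes report something else, mostly with a low value. They report only what shows in the picture. A call takes as long as a camera call. They do not tell look-alikes from the thing itself.
- ctrl.boxes_of(picture, thing): "xy" ([column, row] as shares, 0 to 1, of the picture: columns of its width, rows of its height, amid what is visible of it).
- ctrl.cut_out(picture, thing): "pixels" (480x640 bool, what is visible of it) and "xy" ([column, row] as shares, 0 to 1, of the picture: columns of its width, rows of its height, amid what is visible of it).
The state is a dict: "clock": time; "joint_pos": joint angles; "qvel": joint speeds; "tau": joint torques, N m; "tool_pos": TCP position; "orientation": TCP orientation; "force": force on the tool from outside, world axes, zero at the start; "moment": the same for the moment, N m; "opening": finger opening in m; "gripper_force": force on a finger pad.
Only numpy, scipy, OpenCV 4.12 (cv2) and the standard library are available. Lean on these libraries where they do the work, as an engineer would, in place of code of your own. Each camera call takes 0.05 s, during which the arm holds its last target. There are 200 camera calls.

## Task

Only one of the three holes in the pine base has been drilled to full depth. Take the wooden post out of its rack by the blue cap, try it in the holes, pushing slowly against the stiff plug until it bottoms. In the hole where the red ring sinks level with the top of the base, press it firmly home with about 15 N for a moment and leave it standing there. Never ram the post, and leave the two paint jars and the flower pot where they are.

Things in the scene. Friction and masses are not known exactly. Their poses are not given: they have to be found in the camera images.
- post: loose round wooden post, 150 mm long, about 80 g, at the start upright with its lower 30 mm in the rack. Origin at the centre of its underside, z up along its axis. Shaft 16 mm thick, tapering to 11 mm at the tip. A red ring covers 45 to 50 mm above the underside. The top 45 mm is a blue cap 22 mm in diameter: the place to grip
- post_tip: the lowest, tapered 5 mm of the post (part of it, same origin): the end that meets the plug. Pressing it against anything with more than 30 N ruins it; a steady push of 10 to 20 N is right
- rack: fixed plywood block, 90 x 90 x 40 mm high, origin at the centre of its underside; one central hole 19 mm wide and 30 mm deep holds the post upright
- base: fixed pine block, 84 mm (x) by 220 mm (y) and 62 mm high, origin at the centre of its underside, flat glass pebbles 4 mm high along its two long top edges. Three vertical blind holes 18 mm wide in a row along its y axis, 65 mm apart. In one, different each time and not to be told by eye, the post bottoms 50 mm below the top face (ring level with it); in the others at 38 mm (ring stays in view)
- hole0 (a point): centre of the mouth of a hole, at the top face of the base, at y = -65 mm on the base. The mouth has a 2 mm chamfer. In every hole a black plug starts 12 to 22 mm below the top face; it slides down stiffly ahead of the post (5 to 8 N, plus 0.03 N per mm/s), stays where it is pushed, and bottoms on a rubber pad (5 N per mm, 5 mm at most, springs back on release)
- hole1 (a point): centre of the mouth of the middle hole, at the top face of the base; otherwise like hole0
- hole2 (a point): centre of the mouth of a hole, at the top face of the base, at y = +65 mm on the base; otherwise like hole0
- jar_yellow: loose paint jar with a yellow cap, 58 mm wide, 75 mm high, origin at the centre of its underside; a bystander
- jar_green: loose paint jar with a green cap, 58 mm wide, 75 mm high, origin at the centre of its underside; a bystander
- pot: loose empty terracotta flower pot, 84 mm wide, 80 mm high, origin at the centre of its underside; a bystander
There are look-alikes about, which are no part of the job. Leave any green or yellow look-alike of the post alone.

How it is judged (in metres and radians):
On the way, in this order (a step that is already met when the one before it is completed fails the run):
1. the post is drawn up out of its rack (z of post in the frame of rack above 0.042 m), for 0.1 s.
2. the post is pressed home at the bottom of the full-depth hole with more than 10 N (((horizontal distance between post and hole0 below 0.004 m and z of post in the frame of hole0 below -0.0475 m) or (horizontal distance between post and hole1 below 0.004 m and z of post in the frame of hole1 below -0.0475 m) or (horizontal distance between post and hole2 below 0.004 m and z of post in the frame of hole2 below -0.0475 m)) and contact force between post_tip and anything else above 10 N), for 0.2 s.
At the end, for the whole second after the job is handed in: the post stands released, upright (within 0.08 rad) and at rest in one of the holes, its underside at least 47.5 mm below the top face of the base (ring level with the face; only the full-depth hole allows it) and within 4 mm of the hole's axis (((horizontal distance between post and hole0 below 0.004 m and z of post in the frame of hole0 below -0.0475 m) or (horizontal distance between post and hole1 below 0.004 m and z of post in the frame of hole1 below -0.0475 m) or (horizontal distance between post and hole2 below 0.004 m and z of post in the frame of hole2 below -0.0475 m)) and angle between post's own z axis and vertical below 0.08 rad and linear speed of post below 0.01 m/s and contact force between the fingers and post below 0.1 N); the robot touches nothing.
It fails at once if the tip of the post is pressed with more than 30 N (contact force between post_tip and anything else above 30 N).
It fails at once if the yellow paint jar is moved by more than 30 mm (distance of jar_yellow from where it was at the start of the episode above 0.03 m).
It fails at once if the green paint jar is moved by more than 30 mm (distance of jar_green from where it was at the start of the episode above 0.03 m).
It fails at once if the flower pot is moved by more than 30 mm (distance of pot from where it was at the start of the episode above 0.03 m).
It also fails if it takes over 69 s, if anything falls off the work surface, if the arm or the gripper's body presses on something with over 40 N, if the wrist force passes 120 N, or if a joint passes its speed limit or range.

## Working session

There is one attempt and no reset: what is moved stays moved. The work goes in short steps, Python scripts to look and compute and a tool call to move; the robot and the scene stay as the last step left them, time stands still between calls to the robot, and variables do not carry over. Pictures are saved under pics/ and viewed, at most 10 in all, crops included, and the job is handed in when it is done.

Besides the shell and the picture viewer there is one more tool, called after "Request:" in YAML: its name, and indented under it one key for each argument. send_rows: Moves the arm, as the interface text tells. Shift numbers are shares of 800 mm and turn numbers shares of 90 degrees, none past 1 either way. Its arguments: {"type":"object","properties":{"deltas":{"type":"array","items":{"type":"array"}},"gripper":{"type":"number"}},"required":["deltas"]}

```bash
mkdir -p pics; ls; cat > h.py <<'E'
import numpy as np, cv2
from plant import ctrl
def cam(s):
    f=240/np.tan(np.radians(s["vertical_fov"])/2)
    K=np.array([[f,0,s["cx"]],[0,f,s["cy"]],[0,0,1]]);D=np.array([s["k1"],0,0,0,0.])
    return K,D,np.array(s["rvec"],float).reshape(3,1),np.array(s["tvec"],float).reshape(3,1)
def ray(s,px):
    K,D,r,t=cam(s);R=cv2.Rodrigues(r)[0]
    u=cv2.undistortPoints(np.array([[px]],float),K,D)[0,0]
    return (-R.T@t).ravel(), R.T@np.array([u[0],u[1],1])
def at_z(s,px,z):
    o,d=ray(s,px);return o+d*(z-o[2])/d[2]
def proj(s,P):
    K,D,r,t=cam(s);return cv2.projectPoints(np.array(P,float).reshape(-1,1,3),r,t,K,D)[0].reshape(-1,2)
def tri(*sp):
    A=np.zeros((3,3));b=np.zeros(3)
    for s,p in sp:
        o,d=ray(s,p);d/=np.linalg.norm(d);M=np.eye(3)-np.outer(d,d);A+=M;b+=M@o
    return np.linalg.solve(A,b)
def save(s,n): cv2.imwrite(f"pics/{n}.png",s["color"][:,:,::-1])
E
python3 - <<'E'
from h import *
print(ctrl.get_obs())
for n in("top","side"):
    s=ctrl.snapshot(n);save(s,n+"0")
    print(n,ray(s,(320,240)))
    for t in("post","rack","base","jar_yellow","jar_green","pot"):
        for d in ctrl.boxes_of(s,t):
            p=np.array(d["xy"])*[640,480];print(t,round(d["conf"],2),p.round(),at_z(s,p,0.06).round(3))
E
```

```text
pics
{'clock': 0.0, 'joint_pos': array([ 8.07336574e+01,  2.05918358e+01,  6.34239231e-01, -2.06731621e-02,
       -7.01378989e+01, -1.65055098e+01]), 'qvel': array([ 0.05645112, -0.02491152, -0.00484872,  0.07755041, -0.00508794,
       -0.03518832]), 'tau': array([-3.52921438e-05, -5.82721317e+01,  2.93046409e+01,  6.99689627e+00,
        6.71296104e-03, -1.71416482e-04]), 'tool_pos': array([0.29334315, 0.60749425, 0.29121989]), 'orientation': array([ 1.79902918e+02, -8.50039421e-03, -2.57788852e+01]), 'force': array([ 0.89570003, -0.61958149, -0.42617031]), 'moment': array([-0.00361402, -0.04729404, -0.03502138]), 'gripper_force': 0.0, 'opening': 0.0876085200550868}
top (array([ 0.47573185, -0.01630019,  1.02437681]), array([ 0.10614229, -0.01787842, -0.99429709]))
post 0.91 [144. 216.] [0.621 0.251 0.06 ]
post 0.71 [228. 311.] [0.468 0.114 0.06 ]
post 0.7 [134. 346.] [0.413 0.264 0.06 ]
post 0.6 [158. 280.] [0.517 0.227 0.06 ]
rack 0.71 [178. 286.] [0.508 0.193 0.06 ]
base 0.76 [408. 245.] [ 0.57  -0.175  0.06 ]
jar_yellow 0.75 [409. 137.] [ 0.747 -0.182  0.06 ]
jar_green 0.75 [302. 130.] [ 0.761 -0.006  0.06 ]
jar_green 0.74 [406. 248.] [ 0.564 -0.172  0.06 ]
pot 0.79 [210. 156.] [0.718 0.144 0.06 ]
side (array([ 0.54317308, -0.67712498,  0.71061531]), array([ 0.07898432,  0.69525414, -0.71471406]))
post 0.87 [303. 117.] [0.614 0.286 0.06 ]
post 0.85 [250. 120.] [0.513 0.284 0.06 ]
post 0.85 [195. 122.] [0.409 0.288 0.06 ]
post 0.66 [225. 165.] [0.467 0.151 0.06 ]
rack 0.67 [257. 168.] [0.523 0.139 0.06 ]
base 0.73 [295. 336.] [ 0.565 -0.217  0.06 ]
jar_yellow 0.92 [424. 318.] [ 0.741 -0.203  0.06 ]
jar_green 0.87 [412. 224.] [ 0.762 -0.022  0.06 ]
jar_green 0.61 [247. 120.] [0.509 0.284 0.06 ]
jar_green 0.23 [296. 333.] [ 0.567 -0.212  0.06 ]
pot 0.66 [370. 166.] [0.72  0.129 0.06 ]
```

View pics/top0.png

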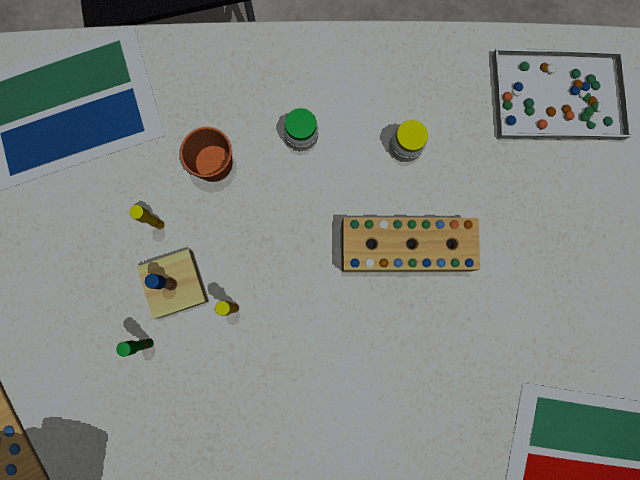

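View pics/side0.png

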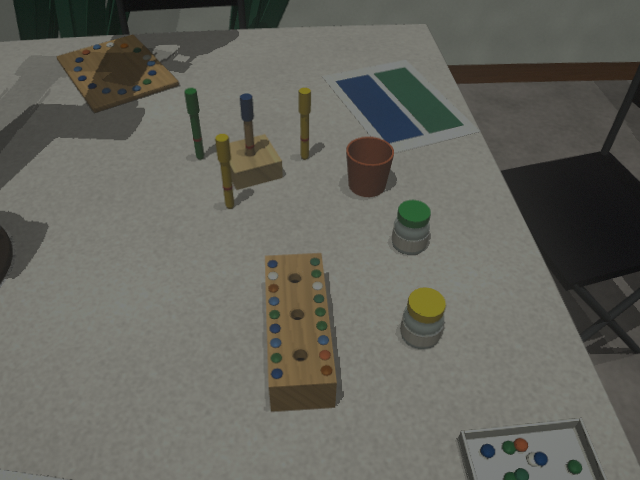

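The candidates for the post are these:
- Blue cap at top (155,282) / side (247,100), standing in the plywood rack.
- Yellow at top (145,216) and (228,308).
- Green at top (125,348).

Only the blue-capped one fits, since it has a blue cap and stands in the rack. The base is at top (411,244), with hole mouths at columns 372, 412 and 452.

```bash
cat > m.py <<'E'
from h import *
t=ctrl.snapshot("top");s=ctrl.snapshot("side")
def blue(c,x0,y0,x1,y1):
    h=cv2.cvtColor(c["color"],cv2.COLOR_RGB2HSV)[y0:y1,x0:x1]
    m=(h[...,0]>100)&(h[...,0]<130)&(h[...,1]>110)
    n,l,st,ce=cv2.connectedComponentsWithStats(m.astype(np.uint8))
    i=1+st[1:,4].argmax();print(st[i]);return ce[i]+[x0,y0]
def dark(c,x,y,r=9):
    g=cv2.cvtColor(c["color"],cv2.COLOR_RGB2GRAY)[y-r:y+r+1,x-r:x+r+1]
    m=(g<0.5*np.percentile(g,80)).astype(np.uint8)
    n,l,st,ce=cv2.connectedComponentsWithStats(m);i=1+st[1:,4].argmax();return ce[i]+[x-r,y-r],st[i,4]
bt=blue(t,135,265,185,300);bs=blue(s,230,85,265,130);print(bt,bs,"cap mid",tri((t,bt),(s,bs)))
for a,b in(((372,244),(295,278)),((412,244),(298,314)),((452,244),(301,355))):
    (pa,na),(pb,nb)=dark(t,*a),dark(s,*b)
    print(pa.round(1),na,pb.round(1),nb,"tri",tri((t,pa),(s,pb)).round(4),"top z.062",at_z(t,pa,.062).round(4),"side",at_z(s,pb,.062).round(4))
for k in("rack","base"):
    for c in(t,s):
        d=ctrl.cut_out(c,k)[0]
        print(k,cv2.minAreaRect(np.argwhere(d["pixels"])[:,::-1].astype(np.float32)),at_z(c,np.array(d["xy"])*[640,480],.04).round(3))
a=cv2.resize(t["color"][190:370,90:270],(400,400),interpolation=2);b=cv2.resize(s["color"][70:220,160:310],(400,400),interpolation=2)
cv2.imwrite("pics/crop0.png",np.hstack([a,b])[:,:,::-1])
E
python3 m.py
```

```text
[ 10   9  21  15 244]
[11  9 11  6 47]
[154.6147541  281.24180328] [245.70212766  96.5106383 ] cap mid [0.51165307 0.20525694 0.16197219]
[371.2 243.5] 95 [294.2 280.8] 18 tri [ 0.5717 -0.1162  0.0533] top z.062 [ 0.5718 -0.1152  0.062 ] side [ 0.5704 -0.1237  0.062 ]
[411.7 243.5] 91 [296.9 317.9] 16 tri [ 0.5709 -0.1819  0.0523] top z.062 [ 0.5709 -0.1802  0.062 ] side [ 0.5695 -0.1894  0.062 ]
[451.5 243.5] 95 [299.7 358.7] 17 tri [ 0.5699 -0.2473  0.0521] top z.062 [ 0.5699 -0.2448  0.062 ] side [ 0.5685 -0.2539  0.062 ]
rack ((172.04998779296875, 283.1500244140625), (57.23722457885742, 58.818363189697266), 71.56504821777344) [0.507 0.195 0.04 ]
rack ((253.97061157226562, 160.88235473632812), (47.29444885253906, 53.35783767700195), 75.96376037597656) [0.521 0.181 0.04 ]
base ((409.9786071777344, 244.40330505371094), (54.15024185180664, 137.6152801513672), 89.41537475585938) [ 0.573 -0.176  0.04 ]
base ((298.6880798339844, 331.3207702636719), (156.65228271484375, 67.9824447631836), 86.18592071533203) [ 0.565 -0.205  0.04 ]
```

View pics/crop0.png

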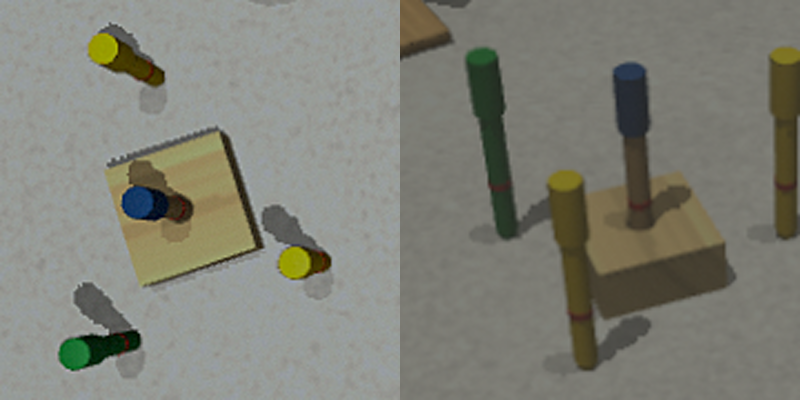

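The crop confirms it: the blue-capped post with the red ring stands in the rack, with its top disc at about top (152,280.5) and side (246.3,97). The others are green or yellow and stand on the table.

```bash
cat >> h.py <<'E'
def go(P,yaw=None):
    o=ctrl.get_obs();y=np.radians(o["orientation"][2]);c,s=np.cos(y),np.sin(y)
    R=np.array([[c,s,0],[s,-c,0],[0,0,-1]])
    d=R.T@(np.array(P)-o["tool_pos"])
    print("tool",o["tool_pos"].round(4),o["orientation"].round(2),"t",round(o["clock"],2),"shift",(d/.8).round(4),"turn",None if yaw is None else round((o["orientation"][2]-yaw)/90,4))
E
python3 - <<'E'
from h import *
t=ctrl.snapshot("top");s=ctrl.snapshot("side")
print(at_z(t,(152.2,280.5),.16),at_z(s,(246.3,96.5),.16),tri((t,(152.2,280.5)),(s,(246.3,96.5))))
for x,y in((.507,.207),(.509,.207)):
    P=[[x,y,z] for z in(.16,.115,.06,.055,.04)];print(proj(t,P).round(1).tolist(),proj(s,P).round(1).tolist())
for p in((136,211),(222,308),(123,349)):print(at_z(t,p,.15).round(3))
go((.508,.207,.30),17)
E
```

```text
[0.51271034 0.20928561 0.16      ] [0.51266671 0.20839519 0.16      ] [0.51268426 0.20945059 0.15934952]
[[153.7, 284.5], [161.3, 285.5], [169.6, 286.6], [170.4, 286.7], [172.5, 287.0]] [[243.0, 97.1], [244.8, 119.2], [247.0, 144.7], [247.2, 146.9], [247.7, 153.5]]
[[153.7, 283.1], [161.3, 284.2], [169.7, 285.4], [170.4, 285.5], [172.5, 285.8]] [[244.1, 97.0], [246.0, 119.2], [248.1, 144.6], [248.3, 146.8], [248.8, 153.4]]
[0.615 0.238 0.15 ]
[0.473 0.11  0.15 ]
[0.415 0.254 0.15 ]
tool [0.2935 0.6078 0.2922] [-180.     -0.    -25.77] t 1.1 shift [ 0.4593  0.3346 -0.0098] turn -0.4752
```

Request:
send_rows:
  deltas:
    - [[0.046,0.033,0],-0.06]
    - [[0.092,0.066,0],-0.12]
    - [[0.138,0.099,0],-0.18]
    - [[0.184,0.132,0],-0.24]
    - [[0.21,0.15,0],-0.3]
  gripper: 0.6

```text
clock: 1.52
tool_pos: [0.3931, 0.4248, 0.2923]
orientation: [-180.0, -0.0, 1.5]
force: [0.4, 1.3, 1.0]
opening: 0.0596
gripper_force: 0.0
```

```bash
python3 -c "
from h import *
go((.5125,.209,.30),17)"
```

```text
tool [0.3931 0.4248 0.2923] [-1.7999e+02 -1.0000e-02  1.5200e+00] t 1.52 shift [ 0.142   0.2737 -0.0096] turn -0.172
```

Request:
send_rows:
  deltas:
    - [[0.02,0.04,0],-0.04]
    - [[0.04,0.08,0],-0.08]
    - [[0.062,0.12,0],-0.12]
    - [[0.085,0.16,0],-0.17]
    - [[0.104,0.2,0],-0.17]

```text
clock: 1.93
tool_pos: [0.48, 0.267, 0.2925]
orientation: [-180.0, -0.0, 16.8]
force: [0.2, 0.8, -0.1]
opening: 0.0526
gripper_force: 0.0
```

```bash
python3 -c "
from h import *
go((.5125,.209,.30),17)"
```

```text
tool [0.48   0.267  0.2925] [-1.7998e+02 -5.0000e-02  1.6820e+01] t 1.93 shift [ 0.0179  0.0811 -0.0093] turn -0.002
```

Request:
send_rows:
  deltas:
    - [[0.009,0.04,0],0]
    - [[0.018,0.081,0],0]
    - [[0.018,0.081,0],0]
    - [[0.018,0.081,0],0]
    - [[0.018,0.081,0],0]

```text
clock: 2.35
tool_pos: [0.5115, 0.2104, 0.2922]
orientation: [-180.0, -0.0, 16.5]
force: [-0.4, 0.4, 0.1]
opening: 0.0529
gripper_force: 0.0
```

```bash
python3 - <<'E'
from h import *
w=ctrl.snapshot("wrist");save(w,"w1")
go((.5125,.209,.184))
print(proj(w,[[.5125,.209,.16],[.5125,.209,.115],[.5125,.209,.04]]).round(1).tolist(), ray(w,(320,240)))
print([(d["conf"],np.array(d["xy"])*[640,480]) for d in ctrl.boxes_of(w,"post")])
E
```

```text
tool [0.5113 0.211  0.2922] [-1.7999e+02 -1.0000e-02  1.6530e+01] t 2.4 shift [0.0008 0.0028 0.1353] turn None
[[326.2, 252.0], [325.9, 229.6], [325.5, 204.3]] (array([0.59300778, 0.23411485, 0.38460536]), array([-0.31299359, -0.08183531, -0.94640259]))
[(0.88, array([254.272, 279.216])), (0.72, array([325.824, 237.888])), (0.67, array([328.192,  62.784]))]
```

View pics/w1.png

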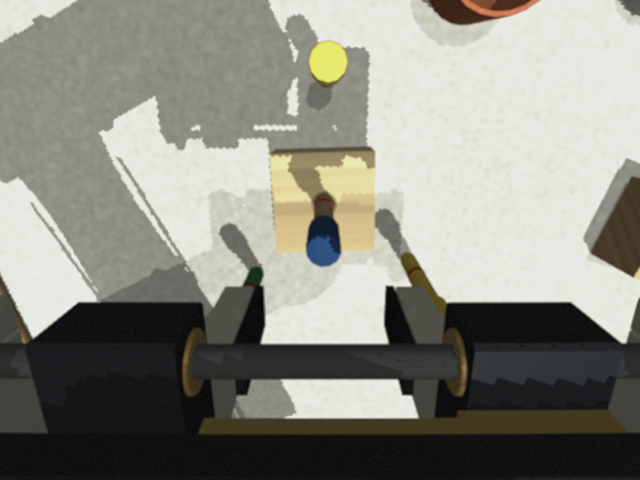

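Wrist view: the blue cap disc is at (323,250) against a predicted (326,252). It lies between the fingers, and the look-alikes are clear of them.

```bash
python3 - <<'E'
from h import *
w=ctrl.snapshot("wrist");print(at_z(w,(323,250),.16))
go((.5125,.2095,.184))
E
```

```text
[0.51281609 0.21203742 0.16      ]
tool [0.5111 0.2114 0.2922] [-1.7999e+02 -1.0000e-02  1.6610e+01] t 2.5 shift [0.001  0.0028 0.1353] turn None
```

Request:
send_rows:
  deltas:
    - [[0.0015,0.001,0.03],0]
    - [[0.0015,0.001,0.06],0]
    - [[0.0015,0.001,0.09],0]
    - [[0.0015,0.001,0.12],0]
    - [[0.0015,0.001,0.135],0]

```text
clock: 2.92
tool_pos: [0.5113, 0.2105, 0.1814]
orientation: [180.0, 0.2, 16.6]
force: [-0.2, 0.1, -0.5]
opening: 0.053
gripper_force: 0.0
```

Request:
send_rows:
  deltas:
    - [[0,0,0],0]
    - [[0,0,0],0]
    - [[0,0,0],0]
    - [[0,0,0],0]
    - [[0,0,0],0]
  gripper: 0

```text
clock: 3.33
tool_pos: [0.5132, 0.2106, 0.1853]
orientation: [-180.0, -0.1, 16.6]
force: [0.2, 0.4, 0.2]
opening: 0.0246
gripper_force: 0.0
```

Request:
send_rows:
  deltas:
    - [[0,0,0],0]
    - [[0,0,0],0]
    - [[0,0,0],0]
    - [[0,0,0],0]
    - [[0,0,0],0]

```text
clock: 3.75
tool_pos: [0.5134, 0.2105, 0.1852]
orientation: [-180.0, -0.1, 16.5]
force: [-1.1, 2.1, 5.7]
opening: 0.0213
gripper_force: 30.0
```

Request:
send_rows:
  deltas:
    - [[0,0,-0.02],0]
    - [[0,0,-0.06],0]
    - [[0,0,-0.1],0]
    - [[0,0,-0.15],0]
    - [[0,0,-0.19],0]

```text
clock: 4.17
tool_pos: [0.5127, 0.2097, 0.3386]
orientation: [180.0, -0.0, 16.5]
force: [1.0, 0.5, -0.7]
opening: 0.0216
gripper_force: 30.0
```

```bash
python3 -c "
from h import *
go((.5718,-.1152,.34),17)"
```

```text
tool [0.5127 0.2097 0.3386] [ 1.7999e+02 -4.0000e-02  1.6530e+01] t 4.17 shift [-0.0447  0.4104 -0.0017] turn -0.0053
```

Request:
send_rows:
  deltas:
    - [[-0.003,0.03,0],0]
    - [[-0.008,0.075,0],0]
    - [[-0.013,0.12,0],0]
    - [[-0.018,0.165,0],0]
    - [[-0.022,0.205,0],0]

```text
clock: 4.58
tool_pos: [0.5422, 0.0459, 0.3361]
orientation: [-180.0, 0.0, 16.5]
force: [-0.1, 0.8, -0.6]
opening: 0.021
gripper_force: 30.0
```

Request:
send_rows:
  deltas:
    - [[-0.005,0.045,0],0]
    - [[-0.01,0.09,0],0]
    - [[-0.015,0.135,0],0]
    - [[-0.02,0.18,0],0]
    - [[-0.0227,0.205,0],0]

```text
clock: 5.0
tool_pos: [0.5716, -0.1177, 0.3357]
orientation: [180.0, 0.1, 16.4]
force: [1.4, -0.4, -0.1]
opening: 0.0212
gripper_force: 30.0
```

```bash
python3 -c "
from h import *
go((.5718,-.1152,.261),17)"
```

```text
tool [ 0.5716 -0.1177  0.3357] [1.800e+02 7.000e-02 1.643e+01] t 5.0 shift [ 0.0011 -0.0029  0.0934] turn -0.0063
```

Request:
send_rows:
  deltas:
    - [[0.001,-0.001,0.02],0]
    - [[0.001,-0.003,0.05],0]
    - [[0.001,-0.003,0.08],0]
    - [[0.001,-0.003,0.093],0]
    - [[0.001,-0.003,0.093],0]

```text
clock: 5.42
tool_pos: [0.5704, -0.1122, 0.2588]
orientation: [-179.9, 0.3, 16.5]
force: [-0.3, -0.1, -0.1]
opening: 0.0215
gripper_force: 30.0
```

```bash
python3 - <<'E'
from h import *
print(ctrl.get_obs()["tool_pos"])
ims=[]
for n in("top","side","wrist"):
    s=ctrl.snapshot(n);save(s,n+"2")
    P=[[.5718,-.1152,z] for z in(.062,.087,.135)];p=proj(s,P);print(n,p.round(1).tolist())
    x,y=p[0].astype(int);x=min(max(x,55),585);y=min(max(y,70),410)
    ims.append(cv2.resize(s["color"][y-70:y+70,x-35:x+35] if n!="wrist" else s["color"][y-70:y+70,x-35:x+35],(265,530),interpolation=2));print((x-35,y-70))
cv2.imwrite("pics/c2.png",np.hstack(ims)[:,:,::-1])
E
```

```text
[ 0.57036953 -0.1121513   0.25883207]
top [[371.2, 243.5], [372.8, 241.9], [376.1, 238.5]]
(np.int64(336), np.int64(173))
side [[294.8, 276.2], [294.5, 264.5], [293.9, 240.5]]
(np.int64(259), np.int64(206))
wrist [[327.1, 222.7], [327.4, 232.8], [328.2, 257.7]]
(np.int64(292), np.int64(152))
```

View pics/c2.png

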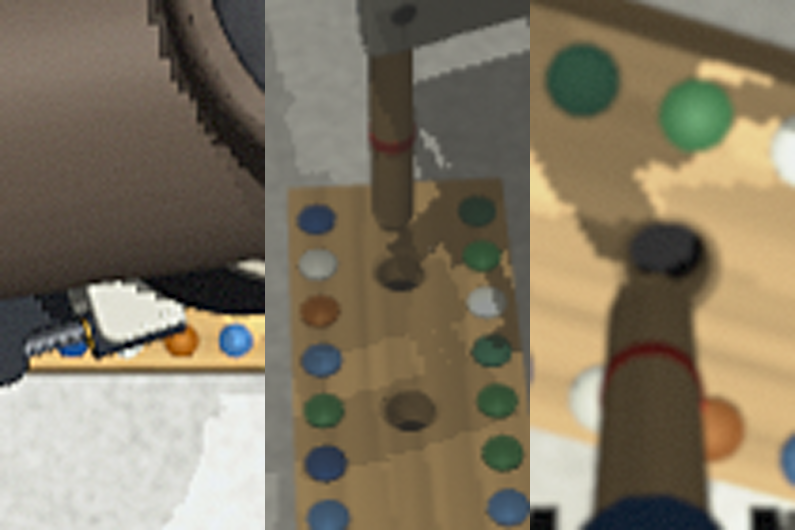

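The side crop shows the tip at about (292.5,265) and the hole mouth at (294.4,277.6). In the wrist view the post is about 4 px left of the mouth. So the post needs about +1.5 mm in x and −4 mm in y.

Request:
send_rows:
  deltas:
    - [[0,0.003,0.002],0]
    - [[0,0.005,0.005],0]
    - [[0,0.005,0.009],0]
    - [[0,0.005,0.009],0]
    - [[0,0.005,0.009],0]

```text
clock: 5.98
tool_pos: [0.573, -0.1159, 0.2545]
orientation: [-180.0, 0.0, 16.5]
force: [-0.3, 1.3, -1.0]
opening: 0.0215
gripper_force: 30.0
```

```bash
cat > v.py <<'E'
from h import *
import sys
k=sys.argv[1];H=np.array(eval(sys.argv[2]))
ims=[];ps=[]
for n in("side","wrist","side","wrist"):
    s=ctrl.snapshot(n);ps.append(ctrl.get_obs()["tool_pos"])
    if len(ims)==2: continue
    q=proj(s,[H])[0].round().astype(int);x0,y0=q[0]-25,q[1]-35;print(n,"origin",x0,y0,"hole pred",proj(s,[H]).round(1))
    im=cv2.resize(s["color"][y0:y0+60,x0:x0+50].copy(),(400,480),interpolation=3)
    ims.append(im)
    a=np.linspace(0,2*np.pi,40)
    for r,col in((.009,(255,255,0)),(.011,(0,255,0))):
        p=proj(s,np.c_[H[0]+r*np.cos(a),H[1]+r*np.sin(a),0*a+H[2]])
        cv2.polylines(im,[((p-[x0,y0]+.5)*8).round().astype(np.int32)],True,col,1)
print(np.array(ps).mean(0).round(4),np.array(ps).std(0).round(4))
cv2.imwrite(f"pics/{k}.png",np.hstack(ims)[:,:,::-1])
E
python3 v.py c3 "[.5715,-.1165,.062]"
```

```text
side origin 270 242 hole pred [[294.6 276.9]]
wrist origin 299 191 hole pred [[323.7 226.2]]
[ 0.5731 -0.1158  0.2547] [0. 0. 0.]
```

View pics/c3.png

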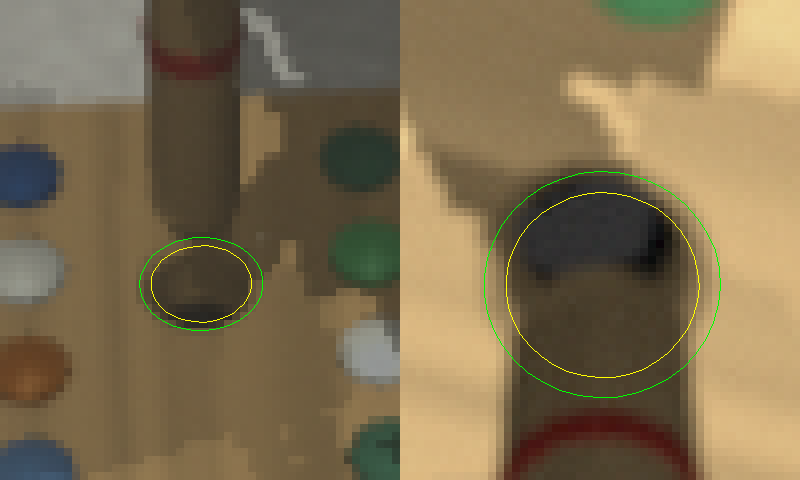

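The side and wrist crops show the predicted mouth circle on the real mouth, centred at about (201,284) and (602,285). The shaft is centred at 196 and 602, so it is aligned to within about 0.6 mm. Lowering now.

Request:
send_rows:
  deltas:
    - [[0.0006,0,0.007],0]
    - [[0.0006,0,0.014],0]
    - [[0.0006,0,0.02],0]
    - [[0.0006,0,0.025],0]
    - [[0.0006,0,0.03],0]

```text
clock: 6.6
tool_pos: [0.5734, -0.1157, 0.2298]
orientation: [-180.0, 0.0, 16.5]
force: [-0.1, -0.8, -0.9]
opening: 0.0218
gripper_force: 30.0
```

Request:
send_rows:
  deltas:
    - [[0,0,0.002],0]
    - [[0,0,0.004],0]
    - [[0,0,0.006],0]
    - [[0,0,0.008],0]
    - [[0,0,0.01],0]

```text
clock: 7.02
tool_pos: [0.5736, -0.1157, 0.2226]
orientation: [180.0, -0.0, 16.5]
force: [0.7, -0.1, -0.9]
opening: 0.0214
gripper_force: 30.0
```

Request:
send_rows:
  deltas:
    - [[0,0,0.002],0]
    - [[0,0,0.004],0]
    - [[0,0,0.006],0]
    - [[0,0,0.008],0]
    - [[0,0,0.01],0]

```text
clock: 7.43
tool_pos: [0.5738, -0.1157, 0.2151]
orientation: [180.0, -0.1, 16.5]
force: [-1.5, 0.5, 5.0]
opening: 0.0214
gripper_force: 30.0
```

Request:
send_rows:
  deltas:
    - [[0,0,0.001],0]
    - [[0,0,0.002],0]
    - [[0,0,0.003],0]
    - [[0,0,0.004],0]
    - [[0,0,0.005],0]

```text
clock: 7.85
tool_pos: [0.5737, -0.1157, 0.2106]
orientation: [180.0, -0.0, 16.5]
force: [0.1, 0.7, 4.9]
opening: 0.0214
gripper_force: 30.0
```

Request:
send_rows:
  deltas:
    - [[0,0,0.002],0]
    - [[0,0,0.004],0]
    - [[0,0,0.006],0]
    - [[0,0,0.008],0]
    - [[0,0,0.01],0]

```text
clock: 8.27
tool_pos: [0.5737, -0.1157, 0.2025]
orientation: [180.0, -0.0, 16.5]
force: [-0.0, 0.3, 4.9]
opening: 0.0215
gripper_force: 30.0
```

Request:
send_rows:
  deltas:
    - [[0,0,0.0005],0]
    - [[0,0,0.001],0]
    - [[0,0,0.0015],0]
    - [[0,0,0.002],0]
    - [[0,0,0.0025],0]

```text
clock: 8.68
tool_pos: [0.5736, -0.1157, 0.2006]
orientation: [180.0, -0.0, 16.5]
force: [-0.9, -0.3, 4.1]
opening: 0.0215
gripper_force: 30.0
```

Request:
send_rows:
  deltas:
    - [[0,0,0.0005],0]
    - [[0,0,0.001],0]
    - [[0,0,0.0015],0]
    - [[0,0,0.002],0]
    - [[0,0,0.0025],0]

```text
clock: 9.1
tool_pos: [0.5736, -0.1157, 0.1985]
orientation: [180.0, 0.0, 16.5]
force: [0.6, 0.4, 3.8]
opening: 0.0216
gripper_force: 30.0
```

Request:
send_rows:
  deltas:
    - [[0,0,0.0005],0]
    - [[0,0,0.001],0]
    - [[0,0,0.0015],0]
    - [[0,0,0.002],0]
    - [[0,0,0.002],0]

```text
clock: 9.52
tool_pos: [0.5737, -0.1157, 0.1973]
orientation: [180.0, -0.0, 16.5]
force: [0.3, 0.9, 7.7]
opening: 0.0215
gripper_force: 30.0
```

Request:
send_rows:
  deltas:
    - [[0,0,0.0005],0]
    - [[0,0,0.001],0]
    - [[0,0,0.0015],0]
    - [[0,0,0.0015],0]
    - [[0,0,0.0015],0]

```text
clock: 9.93
tool_pos: [0.5739, -0.1157, 0.1967]
orientation: [180.0, -0.1, 16.5]
force: [-1.5, -0.1, 10.9]
opening: 0.0214
gripper_force: 30.0
```

The force rises by about 5 N per mm from 38 mm depth, so this hole is shallow. Lifting out and going to the middle hole.

Request:
send_rows:
  deltas:
    - [[0,0,-0.01],0]
    - [[0,0,-0.03],0]
    - [[0,0,-0.055],0]
    - [[0,0,-0.075],0]
    - [[0,0,-0.075],0]

```text
clock: 10.35
tool_pos: [0.5744, -0.1157, 0.2586]
orientation: [179.9, -0.2, 16.5]
force: [0.7, 0.5, 0.1]
opening: 0.0214
gripper_force: 30.0
```

Request:
send_rows:
  deltas:
    - [[-0.008,0.0255,0],0]
    - [[-0.016,0.051,0],0]
    - [[-0.0242,0.0776,0],0]
    - [[-0.0242,0.0776,0],0]
    - [[-0.0242,0.0776,0],0]

```text
clock: 10.77
tool_pos: [0.5717, -0.1814, 0.2544]
orientation: [-179.9, 0.1, 16.4]
force: [0.6, 0.5, -0.2]
opening: 0.0216
gripper_force: 30.0
```

```bash
python3 v.py c4 "[.5706,-.1815,.062]"
```

```text
side origin 272 278 hole pred [[297.3 313.2]]
wrist origin 299 190 hole pred [[324.2 225.4]]
[ 0.5722 -0.1804  0.255 ] [0.0002 0.0003 0.0003]
```

View pics/c4.png

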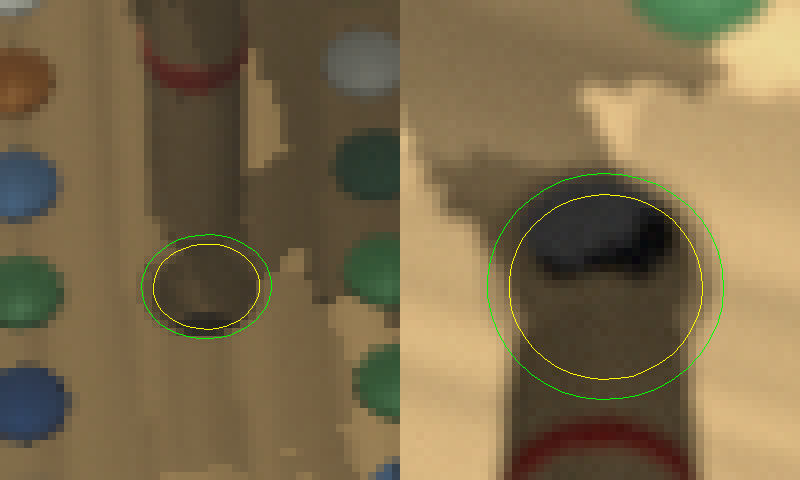

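The pair shows the mouth at (205,287) and (604,287), with the shaft at 196 and 602. It needs about +1 mm in x, then I lower.

Request:
send_rows:
  deltas:
    - [[0.0012,0.0003,0.007],0]
    - [[0.0012,0.0003,0.014],0]
    - [[0.0012,0.0003,0.02],0]
    - [[0.0012,0.0003,0.025],0]
    - [[0.0012,0.0003,0.03],0]

```text
clock: 11.38
tool_pos: [0.5735, -0.1805, 0.231]
orientation: [-180.0, 0.0, 16.5]
force: [-0.2, -0.3, -1.4]
opening: 0.0215
gripper_force: 30.0
```

Request:
send_rows:
  deltas:
    - [[0,0,0.002],0]
    - [[0,0,0.004],0]
    - [[0,0,0.006],0]
    - [[0,0,0.008],0]
    - [[0,0,0.01],0]

```text
clock: 11.8
tool_pos: [0.5736, -0.1807, 0.2238]
orientation: [180.0, -0.0, 16.5]
force: [-1.9, 0.5, -1.1]
opening: 0.0215
gripper_force: 30.0
```

Request:
send_rows:
  deltas:
    - [[0,0,0.002],0]
    - [[0,0,0.004],0]
    - [[0,0,0.006],0]
    - [[0,0,0.008],0]
    - [[0,0,0.01],0]

```text
clock: 12.22
tool_pos: [0.574, -0.1808, 0.2165]
orientation: [180.0, -0.0, 16.6]
force: [-2.3, 0.5, 8.5]
opening: 0.0214
gripper_force: 30.0
```

Request:
send_rows:
  deltas:
    - [[0,0,0.002],0]
    - [[0,0,0.004],0]
    - [[0,0,0.006],0]
    - [[0,0,0.008],0]
    - [[0,0,0.01],0]

```text
clock: 12.63
tool_pos: [0.574, -0.1808, 0.2092]
orientation: [179.9, -0.1, 16.6]
force: [-3.5, 1.7, 10.5]
opening: 0.0213
gripper_force: 30.0
```

Request:
send_rows:
  deltas:
    - [[0,0,0.002],0]
    - [[0,0,0.004],0]
    - [[0,0,0.006],0]
    - [[0,0,0.008],0]
    - [[0,0,0.009],0]

```text
clock: 13.05
tool_pos: [0.5739, -0.1808, 0.202]
orientation: [179.9, -0.1, 16.6]
force: [-3.4, 2.5, 10.1]
opening: 0.0213
gripper_force: 30.0
```

Request:
send_rows:
  deltas:
    - [[0,0,0.0005],0]
    - [[0,0,0.001],0]
    - [[0,0,0.0015],0]
    - [[0,0,0.002],0]
    - [[0,0,0.0025],0]

```text
clock: 13.47
tool_pos: [0.574, -0.1808, 0.2002]
orientation: [179.9, -0.1, 16.6]
force: [-3.9, 2.5, 11.1]
opening: 0.0217
gripper_force: 30.0
```

Request:
send_rows:
  deltas:
    - [[-0.0005,-0.0005,0.0005],0]
    - [[-0.0005,-0.0005,0.001],0]
    - [[-0.0005,-0.0005,0.0015],0]
    - [[-0.0005,-0.0005,0.002],0]
    - [[-0.0005,-0.0005,0.0025],0]

```text
clock: 13.88
tool_pos: [0.5737, -0.1806, 0.1982]
orientation: [179.9, -0.1, 16.6]
force: [-3.5, 1.9, 9.4]
opening: 0.0218
gripper_force: 30.0
```

Request:
send_rows:
  deltas:
    - [[-0.0005,-0.0005,0.0005],0]
    - [[-0.0005,-0.0005,0.001],0]
    - [[-0.0005,-0.0005,0.0015],0]
    - [[-0.0005,-0.0005,0.002],0]
    - [[-0.0005,-0.0005,0.002],0]

```text
clock: 14.3
tool_pos: [0.5736, -0.1805, 0.1969]
orientation: [179.9, -0.1, 16.6]
force: [-2.6, 1.2, 10.3]
opening: 0.0214
gripper_force: 30.0
```

Request:
send_rows:
  deltas:
    - [[-0.0005,-0.0005,0.0005],0]
    - [[-0.0005,-0.0005,0.001],0]
    - [[-0.0005,-0.0005,0.0015],0]
    - [[-0.0005,-0.0005,0.002],0]
    - [[-0.0005,-0.0005,0.002],0]

```text
clock: 14.72
tool_pos: [0.5735, -0.1804, 0.1961]
orientation: [179.8, -0.2, 16.6]
force: [-2.8, 0.9, 14.6]
opening: 0.0217
gripper_force: 30.0
```

Request:
send_rows:
  deltas:
    - [[0,0,0.0005],0]
    - [[0,0,0.001],0]
    - [[0,0,0.0013],0]
    - [[0,0,0.0013],0]
    - [[0,0,0.0013],0]

```text
clock: 15.13
tool_pos: [0.5736, -0.1804, 0.1956]
orientation: [179.8, -0.2, 16.6]
force: [-4.9, 1.7, 18.2]
opening: 0.0217
gripper_force: 30.0
```

Shallow too: it bottoms at about 38 mm here as well. Moving to the third hole.

Request:
send_rows:
  deltas:
    - [[0,0,-0.01],0]
    - [[0,0,-0.03],0]
    - [[0,0,-0.055],0]
    - [[0,0,-0.075],0]
    - [[0,0,-0.075],0]

```text
clock: 15.55
tool_pos: [0.5738, -0.1802, 0.2561]
orientation: [179.9, -0.3, 16.6]
force: [1.1, 0.6, -0.6]
opening: 0.021
gripper_force: 30.0
```

Request:
send_rows:
  deltas:
    - [[-0.008,0.026,0],0]
    - [[-0.016,0.052,0],0]
    - [[-0.0234,0.0788,0],0]
    - [[-0.0234,0.0788,0],0]
    - [[-0.0234,0.0788,0],0]

```text
clock: 15.97
tool_pos: [0.5718, -0.2465, 0.2514]
orientation: [-180.0, 0.0, 16.4]
force: [0.1, 0.7, -0.1]
opening: 0.0217
gripper_force: 30.0
```

```bash
python3 v.py c5 "[.5697,-.2465,.062]"
```

```text
side origin 275 319 hole pred [[300.2 353.8]]
wrist origin 299 193 hole pred [[323.7 228. ]]
[ 0.572  -0.2453  0.2518] [0.0001 0.0003 0.0002]
```

View pics/c5.png

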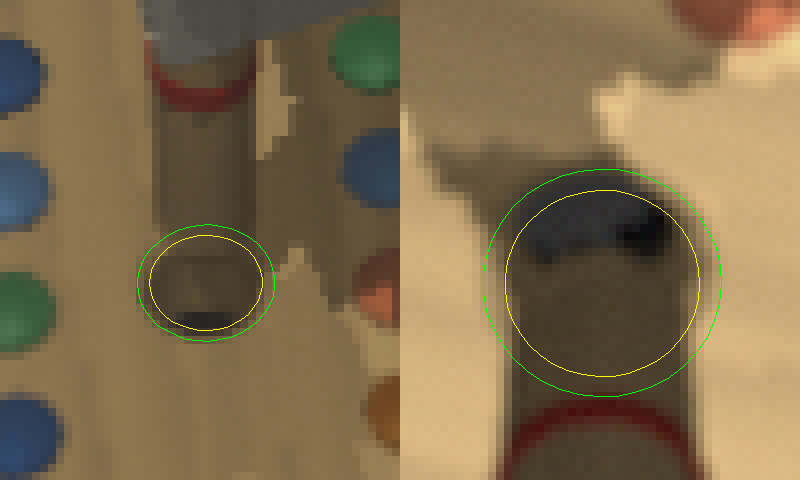

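The shaft at (205, 602) lines up with the mouth at (206, 602). Lowering.

Request:
send_rows:
  deltas:
    - [[0,0,0.007],0]
    - [[0,0,0.014],0]
    - [[0,0,0.02],0]
    - [[0,0,0.025],0]
    - [[0,0,0.028],0]

```text
clock: 16.58
tool_pos: [0.5718, -0.2454, 0.2289]
orientation: [-180.0, 0.1, 16.5]
force: [-0.3, -0.2, -1.0]
opening: 0.0212
gripper_force: 30.0
```

Request:
send_rows:
  deltas:
    - [[0,0,0.002],0]
    - [[0,0,0.004],0]
    - [[0,0,0.006],0]
    - [[0,0,0.008],0]
    - [[0,0,0.01],0]

```text
clock: 17.0
tool_pos: [0.5722, -0.2457, 0.2219]
orientation: [180.0, -0.0, 16.5]
force: [0.6, 0.3, -0.9]
opening: 0.0215
gripper_force: 30.0
```

Request:
send_rows:
  deltas:
    - [[0,0,0.002],0]
    - [[0,0,0.004],0]
    - [[0,0,0.006],0]
    - [[0,0,0.008],0]
    - [[0,0,0.01],0]

```text
clock: 17.42
tool_pos: [0.5725, -0.2457, 0.2147]
orientation: [180.0, -0.0, 16.5]
force: [-1.2, 1.3, 5.7]
opening: 0.0214
gripper_force: 30.0
```

Request:
send_rows:
  deltas:
    - [[0,0,0.002],0]
    - [[0,0,0.004],0]
    - [[0,0,0.006],0]
    - [[0,0,0.008],0]
    - [[0,0,0.009],0]

```text
clock: 17.83
tool_pos: [0.5724, -0.2458, 0.2076]
orientation: [180.0, -0.1, 16.5]
force: [-1.2, 0.9, 5.6]
opening: 0.0214
gripper_force: 30.0
```

Request:
send_rows:
  deltas:
    - [[0,0,0.002],0]
    - [[0,0,0.004],0]
    - [[0,0,0.006],0]
    - [[0,0,0.008],0]
    - [[0,0,0.009],0]

```text
clock: 18.25
tool_pos: [0.5724, -0.2457, 0.2003]
orientation: [180.0, -0.0, 16.5]
force: [-1.1, 0.9, 5.7]
opening: 0.0216
gripper_force: 30.0
```

Request:
send_rows:
  deltas:
    - [[0,0,0.001],0]
    - [[0,0,0.002],0]
    - [[0,0,0.003],0]
    - [[0,0,0.004],0]
    - [[0,0,0.004],0]

```text
clock: 18.67
tool_pos: [0.5724, -0.2457, 0.1971]
orientation: [180.0, -0.0, 16.5]
force: [-1.7, 0.9, 5.9]
opening: 0.0213
gripper_force: 30.0
```

Request:
send_rows:
  deltas:
    - [[0,0,0.0005],0]
    - [[0,0,0.001],0]
    - [[0,0,0.0015],0]
    - [[0,0,0.002],0]
    - [[0,0,0.0025],0]

```text
clock: 19.08
tool_pos: [0.5724, -0.2457, 0.1953]
orientation: [180.0, -0.1, 16.5]
force: [-1.1, 0.6, 5.1]
opening: 0.0212
gripper_force: 30.0
```

Request:
send_rows:
  deltas:
    - [[0,0,0.0005],0]
    - [[0,0,0.001],0]
    - [[0,0,0.0015],0]
    - [[0,0,0.002],0]
    - [[0,0,0.0025],0]

```text
clock: 19.5
tool_pos: [0.5725, -0.2457, 0.1933]
orientation: [180.0, -0.1, 16.6]
force: [-1.3, 1.1, 5.3]
opening: 0.0212
gripper_force: 30.0
```

It has passed the shallow stop at a steady 5 N, so this is the full-depth hole.

Request:
send_rows:
  deltas:
    - [[0,0,0.0012],0]
    - [[0,0,0.0025],0]
    - [[0,0,0.0037],0]
    - [[0,0,0.005],0]
    - [[0,0,0.006],0]

```text
clock: 19.92
tool_pos: [0.5725, -0.2457, 0.1884]
orientation: [180.0, -0.1, 16.6]
force: [-2.7, 1.0, 5.9]
opening: 0.0215
gripper_force: 30.0
```

Request:
send_rows:
  deltas:
    - [[0,0,0.0005],0]
    - [[0,0,0.001],0]
    - [[0,0,0.0015],0]
    - [[0,0,0.002],0]
    - [[0,0,0.0025],0]

```text
clock: 20.33
tool_pos: [0.5725, -0.2458, 0.1864]
orientation: [180.0, -0.1, 16.5]
force: [-0.8, 1.3, 5.6]
opening: 0.0215
gripper_force: 30.0
```

Request:
send_rows:
  deltas:
    - [[0,0,0.0005],0]
    - [[0,0,0.001],0]
    - [[0,0,0.0012],0]
    - [[0,0,0.0012],0]
    - [[0,0,0.0012],0]

```text
clock: 20.75
tool_pos: [0.5725, -0.2457, 0.1856]
orientation: [179.9, -0.1, 16.5]
force: [-0.3, 1.2, 6.1]
opening: 0.0211
gripper_force: 30.0
```

Request:
send_rows:
  deltas:
    - [[0,0,0.0005],0]
    - [[0,0,0.001],0]
    - [[0,0,0.0015],0]
    - [[0,0,0.002],0]
    - [[0,0,0.002],0]

```text
clock: 21.17
tool_pos: [0.5727, -0.2458, 0.1847]
orientation: [179.9, -0.1, 16.6]
force: [-2.4, 2.6, 10.1]
opening: 0.0216
gripper_force: 30.0
```

Request:
send_rows:
  deltas:
    - [[0,0,0.0005],0]
    - [[0,0,0.001],0]
    - [[0,0,0.001],0]
    - [[0,0,0.001],0]
    - [[0,0,0.001],0]

```text
clock: 21.58
tool_pos: [0.5728, -0.2458, 0.1843]
orientation: [179.9, -0.1, 16.6]
force: [-2.2, 2.6, 12.1]
opening: 0.0213
gripper_force: 30.0
```

Request:
send_rows:
  deltas:
    - [[0,0,0.0006],0]
    - [[0,0,0.0012],0]
    - [[0,0,0.0016],0]
    - [[0,0,0.0016],0]
    - [[0,0,0.0016],0]

```text
clock: 22.0
tool_pos: [0.5729, -0.2459, 0.1836]
orientation: [179.9, -0.1, 16.6]
force: [-3.2, 3.2, 16.1]
opening: 0.0218
gripper_force: 30.0
```

Request:
send_rows:
  deltas:
    - [[0,0,0.0002],0]
    - [[0,0,0.0003],0]
    - [[0,0,0.0003],0]
    - [[0,0,0.0003],0]
    - [[0,0,0.0003],0]

```text
clock: 22.42
tool_pos: [0.5729, -0.2459, 0.1835]
orientation: [179.9, -0.1, 16.6]
force: [-4.8, 4.0, 16.6]
opening: 0.0215
gripper_force: 30.0
```

Request:
send_rows:
  deltas:
    - [[0,0,-0.0005],0]
    - [[0,0,-0.001],0]
    - [[0,0,-0.0015],0]
    - [[0,0,-0.0015],0]
    - [[0,0,-0.0015],0]

```text
clock: 22.83
tool_pos: [0.5728, -0.2458, 0.1842]
orientation: [179.9, -0.1, 16.6]
force: [-3.4, 2.5, 13.2]
opening: 0.0216
gripper_force: 30.0
```

Request:
send_rows:
  deltas:
    - [[0,0,0],0]
    - [[0,0,0],0]
    - [[0,0,0],0]
    - [[0,0,0],0]
    - [[0,0,0],0]
  gripper: 0.6

```text
clock: 23.25
tool_pos: [0.572, -0.2456, 0.1815]
orientation: [-180.0, 0.0, 16.5]
force: [1.2, 0.4, 0.6]
opening: 0.0485
gripper_force: 0.0
```

Request:
send_rows:
  deltas:
    - [[0,0,-0.01],0]
    - [[0,0,-0.03],0]
    - [[0,0,-0.06],0]
    - [[0,0,-0.1],0]
    - [[0,0,-0.13],0]

```text
clock: 23.67
tool_pos: [0.5723, -0.2459, 0.2885]
orientation: [179.9, -0.0, 16.5]
force: [0.5, -0.6, 0.9]
opening: 0.0523
gripper_force: 0.0
```

```bash
python3 - <<'E'
from h import *
s=ctrl.snapshot("side");w=ctrl.snapshot("wrist")
def crop(c,r=60):
    x,y=proj(c,[[.5697,-.2465,.09]])[0].astype(int);return cv2.resize(c["color"][max(y-r,0):y+r,x-r//1:x+r],(400,400),interpolation=3)
cv2.imwrite("pics/c6.png",np.hstack([crop(s,40),crop(w,60)])[:,:,::-1])
E
```

```text
(no output)
```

View pics/c6.png

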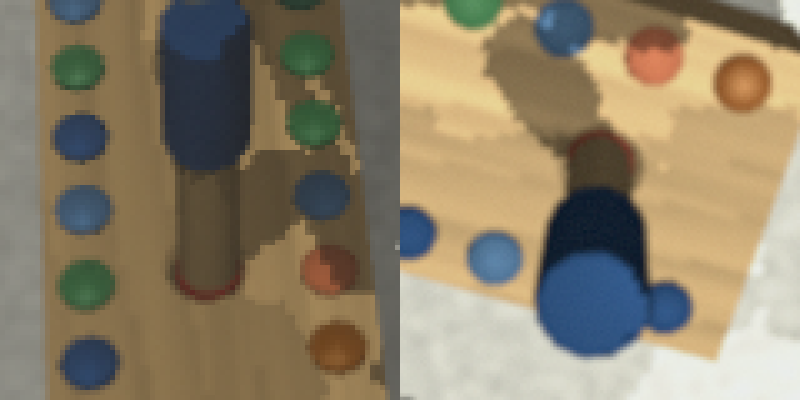

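The post stands upright in the third hole. The red ring is level with the face, at about (208,290) in the side crop, and the gripper is clear above it.

```bash
python3 -c "
from plant import ctrl
print(ctrl.close_job())"
```

```text
the job is handed in; nothing more can be done
None
```

I pressed the post home at about 16 N in the full-depth hole, the one farthest to the robot's right (y ≈ −0.246 m), and left it standing there upright and released with its red ring level with the base. The job is handed in, and the hand-in gave no verdict.

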